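# Open the laminating press with its lift lever

### The job

The spars in the laminating press are dry: open the press. Put your fingertips on the black paddle of the lift lever and push it down until the heavy steel plate has risen and the snap catch has sprung over the lever's pin, then take your hand away and leave the plate standing open on the catch. Work only by the lever: do not touch the plate, its handle or the catch, do not pull the lever upward, and leave the other things on the bench where they are.

Things in the scene. Friction and masses are not known exactly. Their poses are not given: they have to be found in the camera images.
- press: Laminating press on a plywood base board 240 x 515 x 18 mm, fixed to the bench. Origin: on the bench top straight below the lever's axle. y points along the board from the plate towards the lever's long end, x across it, z up. The axle lies along x, 105 mm above the bench. Bed, glued spars and steel plate fill y = -105 to -345 mm; the board ends at y = +165 mm.
- lift_lever (a joint): Turn of the lift lever about its axle, rad: 0 at rest (long end up, 0.27 rad above level), growing as the paddle goes down, stop at 0.585. Dark steel bar 20 mm wide; its 85 mm short end has a roller under the plate's tongue; the paddle's centre is 220 mm along the long end. The plate pushes the paddle up: pressing takes 5 to 12 N. Let go before the catch has snapped, it swings back up.
- paddle_top (a point): Centre of the upper face of the black rubber-faced hand paddle at the lever's far end, 95 mm across the lever, 60 mm along it, 12 mm thick. Turns with the lever: z is the face's normal, y runs along the bar away from the axle; it lies 220 mm along and 17 mm above the bar's line. About 180 mm above the bench at rest, 53 mm at the stop; nothing stands below it.
- plate (a joint): Opening of the heavy steel pressing plate (180 x 205 x 15 mm, about 4.6 kg) on the hinge at its far end, rad: 0 shut on the spars, about 0.17 with the lever on its catch. The tongue on its free edge rests on the lever's roller, so it rises as the paddle goes down. Its bar handle is not to be used.
- plate_edge (a point): Middle of the free upper edge of the pressing plate, on the lever's side, where the tongue begins; 107 mm above the bench when shut.
- catch (a joint): Turn of the sprung snap catch, rad: 0 at home, up to 0.45 pushed back. A flat steel hook up to 110 mm above the bench, beside the bar on its +x side, 110 mm from the axle. A pin on the lever rides down its nose, pushes it back and at a lever turn of about 0.53 drops below the nose; the catch springs home over the pin and then keeps the lever at about 0.51.
- catch_nose (a point): Tip of the catch's hooked nose, 88 mm above the bench.
- glue_mid (a point): White glue bottle, 54 mm across, 150 mm high, standing on the bench beside the press; this point is half-way up. To be left alone.
- pot_mid (a point): Small open glass pot, 64 mm across, 50 mm high, standing on the bench; point half-way up. To be left alone.
- block_mid (a point): Sanding block of wood and cork, 110 x 60 x 30 mm, lying on the bench; its centre. To be left alone.
- clamp_mid (a point): Small grey G-clamp lying flat on the bench, about 70 x 120 mm and 21 mm high, on the side of the paddle away from the robot; its middle. To be left alone.

How it is judged (in metres and radians):
On the way:
1. the fingers press the lever's long end well down (contact force between the fingers and lift_lever above 1 N and value of joint lift_lever above 0.3 rad), for 0.1 s.
At the end, for the whole second after the job is handed in: The lever stays down on its catch with nobody holding it: lever turn over 0.48 rad, the catch back in place over the pin (under 0.08 rad), the plate standing open by more than 0.15 rad, all at rest (value of joint lift_lever above 0.48 rad and value of joint plate above 0.15 rad and value of joint catch below 0.08 rad and velocity of joint lift_lever between -0.05 and 0.05 rad/s); the robot touches nothing.
It fails at once if the robot touches the pressing plate or its handle (contact force between any of the fingers, the arm and plate above 0.5 N).
It fails at once if the robot touches the catch (contact force between any of the fingers, the arm and catch above 0.5 N).
It fails at once if the lever is pulled upward (value of joint lift_lever below -0.06 rad).
It fails at once if another thing on the bench is moved by more than 15 mm (distance of any of glue_mid, pot_mid, block_mid, clamp_mid from where it was at the start of the episode above 0.015 m).
It also fails if it takes over 32 s, if anything falls off the work surface, if the arm or the gripper's body presses on something with over 40 N, if the wrist force passes 120 N, or if a joint passes its speed limit or range.

### The arm

A 6-joint arm with a two-finger parallel gripper is mounted at the origin on the work surface. World frame = base frame: x ahead of the robot, y to its left, z up, the work surface at z = 0. Lengths are in m, angles in degrees, forces in N, time in s.
With the tool pointing down it reaches from about 0.375 to 0.75 m from the base axis. Payload 9 kg.
Tool frame: the origin (TCP) lies on the centre line of the jaws, within the pads' length; the fingertips stand 19 mm ahead of it and the grasp point (between the pads) is the TCP; z points along the fingers, y is the direction in which the jaws open and shut (so a half turn about z gives the same grasp; the last joint's range is limited). The gripper opens to 85 mm and grips with 20 to 120 N. Pads are 22 mm wide; open, the fingers measure 114 mm over their backs; the gripper's body (76 mm by 85 mm) begins 54 mm behind the grasp point. The pads swing forward as they close: fully open they stand 13 mm farther back than shut.
Start: joints at [55.422, 5.964, 5.575, 89.605, 0, 77.527], TCP at [0.226, 0.556, 0.25] pointing down, gripper open.
Joint ranges: [-171.21, 171.21], [-48.23, 106.86], [-62.78, 66.21], [-105.2, 120.99], [-86.42, 89.51], [-180, 180]. Speed limits (degrees/s): [127.2, 127.2, 147.25, 180, 180, 180].

### API

Orientations are given as [roll, pitch, yaw] about the fixed x, y, z axes, in that order (R = Rz(yaw) Ry(pitch) Rx(roll)).
In Python, from rig import r gives the robot as it stands. The module is installed in compiled form; this text tells all that it offers.
- The arm moves only by the shell command python3 -m handwheel 'ROWS' [FORCE]. ROWS is JSON, a list of rows, each an object with "fingers": the closure, from -1 (fully open) to 1 (shut), so that 0 is half open; "translation": the shift along the tool's x, y, z in m, a list of three; "angular": the turn, a rotation vector about the tool's x, y, z in degrees, a list of three. In form: [{"fingers": fingers, "translation": [dx, dy, dz], "angular": [wx, wy, wz]}, ...]. A call has 1 to 8 rows; each row shifts and turns the commanded pose from where the row before left it, along the tool's axes as they then stand; what a row does not reach is not made up. A row lasts 1/12 s, in which the tool goes at most 41.7 mm and 7.16 degrees, less where a joint would pass 70% of its speed; a pose out of reach is approached as far as the arm can. A call is refused whole if a number of a shift passes 0.0417 or a number of a turn 7.16, either way. A call with a gripper value outside its range is refused whole. The fingers move at their own pace and stop on an object; FORCE is the grip in N (left out, the last holds). Time passes only in rows, so rows that do not move let the fingers close. It gives the time, the measured TCP pose, the force and the opening at its end, in the units of the state.
- r.read_state(): the state, without advancing time (a new reading comes with each control period).
- r.snapshot(name): name is "scene" or "top" or "wrist"; returns a dict with "color" (384x512x3 uint8, red, green, blue), "intrinsics" (3x3 intrinsics, pixels), "k1" (the pictures are not rectified: a ray, as slopes to the right and down, at radius r is drawn at 1 + k1 r^2 times it, then the intrinsics apply), "R" (3x3) and "t" (3): a world point X has camera coordinates R X + t; the wrist camera has in their place "hand_eye" (4x4, takes a point from camera to tool coordinates, whose origin is the TCP and whose axes are the flange's). Camera axes: x right, y down, z forward; pixel columns grow to the right and rows downward; lengths in m; the calibration is good to about 2 mm. A picture is of the moment at which its call begins: read the wrist's pose just before it. There is no depth.
- r.hand_in(): hands the job in, once; it reports no verdict.
Trained networks look in the newest picture that a camera, given by its name, has taken for a name from the list of things; names that differ only in an ending like _2 or _b are one class to them, and where a whole thing is asked for, a point or a joint stands for the part that bears it (a point fixed in the world has none). Each returns a list of dicts, best first, with "conf" (0 to 1); they miss things now and then, are a little off and sometimes report something else, mostly with a low value. They report only what shows in the picture. A call takes as long as a camera call.
- r.find_in(camera, query): "centre" ([x, y, z] in m, in world coordinates, good to about 4 mm: the middle of the surface that is visible of it).
The state is a dict: "time_s": time; "joint_pos": joint angles; "dq": joint speeds; "joint_efforts": joint torques, N m; "tcp_pos": TCP position; "tool_rot": TCP orientation; "wrist_force": force on the tool from outside, world axes, zero at the start; "torque": the same for the moment, N m; "finger_gap": finger opening in m.
Only numpy, scipy, OpenCV 4.12 (cv2) and the standard library are available. Lean on these libraries where they do the work, as an engineer would, in place of code of your own. Each camera call takes 0.05 s, during which the arm holds its last target.

## Working session

There is one attempt and no reset: what is moved stays moved. The work goes in short steps, Python scripts to look and compute and a shell command to move; the robot and the scene stay as the last step left them, time stands still between calls to the robot, and variables do not carry over. Pictures are saved under pics/ and viewed, and the job is handed in when it is done.

```bash
mkdir -p pics
python3 - <<'E'
from rig import r
import cv2
print(r.read_state())
for c in ["scene","top"]:
    s=r.snapshot(c); cv2.imwrite(f"pics/{c}0.png",s["color"][:,:,::-1])
    print(c,s["intrinsics"].tolist(),s["k1"],s["R"].tolist(),s["t"].tolist())
    for q in ["paddle_top","lift_lever","plate_edge","catch_nose","catch","glue_mid","pot_mid","block_mid","clamp_mid","press","plate"]:
        print(q,[(round(d["conf"],2),[round(float(v),3) for v in d["centre"]]) for d in r.find_in(c,q)][:2])
E
```

```text
{'time_s': 0.0, 'joint_pos': array([ 5.54220368e+01,  5.99948046e+00,  5.52594817e+00,  8.96033342e+01,
       -4.33865919e-04,  7.75274109e+01]), 'dq': array([ 0.00341776, -0.02080094, -0.05340026, -0.02230048,  0.02211709,
       -0.04235811]), 'joint_efforts': array([-1.74150016e-03, -5.56930268e+01,  5.03649259e+01,  1.69789087e-02,
       -4.66050242e-04,  6.49601111e-05]), 'tcp_pos': array([0.22559493, 0.55564305, 0.24950282]), 'tool_rot': array([-1.79924854e+02, -1.61774241e-02,  1.57894616e+02]), 'wrist_force': array([ 0.41790779, -0.053879  , -0.57248962]), 'torque': array([-0.00878355,  0.02137235, -0.03051257]), 'finger_gap': 0.08521427875606148}
scene [[437.25111662407943, 0.0, 252.00460893478086], [0.0, 437.25111662407943, 193.53134368113214], [0.0, 0.0, 1.0]] -0.042699569611615265 [[0.3690559108468562, 0.9294015324021867, -0.003244416351872105], [0.6400745846287829, -0.2566950742574614, -0.7241630789844562], [-0.6738711010136051, 0.26517999626748506, -0.6896211342456723]] [-0.2170587037071932, -0.2663626546565998, 1.626451388522151]
paddle_top [(0.59, [0.568, 0.159, 0.1
[... 721 characters left out ...]
3188607, 0.010879405380438956, -0.07529941091719798], [0.07525505795752695, -0.004430792121499694, -0.9971544736564065]] [0.013238076957460446, 0.6159892834915964, 1.1603537931125845]
paddle_top [(0.94, [0.561, 0.175, 0.172])]
lift_lever [(0.71, [0.567, 0.176, 0.17]), (0.18, [0.739, 0.111, 0.032])]
plate_edge [(0.96, [0.569, -0.221, 0.105])]
catch_nose []
catch [(0.59, [0.588, 0.115, 0.111])]
glue_mid [(0.55, [0.715, -0.168, 0.1])]
pot_mid [(0.53, [0.747, -0.043, 0.011])]
block_mid [(0.85, [0.738, 0.111, 0.028])]
clamp_mid [(0.89, [0.707, 0.273, 0.015])]
press [(0.59, [0.566, -0.089, 0.059]), (0.25, [0.593, 0.114, 0.111])]
plate [(0.78, [0.566, -0.221, 0.107]), (0.35, [0.584, 0.116, 0.112])]
```

View pics/scene0.png

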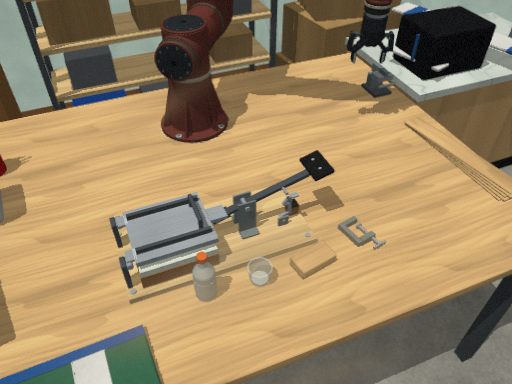

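View pics/top0.png

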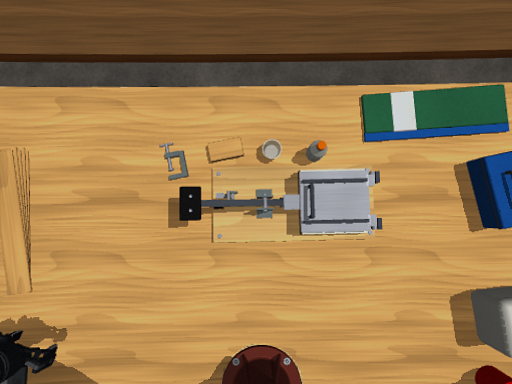

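```bash
cat > h.py <<'E'
import numpy as np, cv2
from rig import r
from scipy.spatial.transform import Rotation as Ro
def ray(s,px):
    K=np.array(s["intrinsics"]);R=np.array(s["R"]);t=np.array(s["t"])
    d=np.array([(px[0]-K[0,2])/K[0,0],(px[1]-K[1,2])/K[1,1]]);u=d.copy()
    for _ in range(20): u=d/(1+s["k1"]*(u@u))
    return -R.T@t, R.T@np.array([u[0],u[1],1])
def atz(s,px,z):
    c,d=ray(s,px); return c+d*(z-c[2])/d[2]
def tri(rs):
    A=np.zeros((3,3));b=np.zeros(3)
    for c,d in rs:
        d=d/np.linalg.norm(d);P=np.eye(3)-np.outer(d,d);A+=P;b+=P@c
    return np.linalg.solve(A,b)
def proj(s,X):
    p=np.array(s["R"])@X+np.array(s["t"]);u=p[:2]/p[2];u=u*(1+s["k1"]*(u@u));K=np.array(s["intrinsics"])
    return K[0,0]*u[0]+K[0,2],K[1,1]*u[1]+K[1,2]
E
python3 - <<'E'
from h import *
S={c:r.snapshot(c) for c in ("scene","top")}
np.set_printoptions(precision=4,suppress=True)
print("paddle",tri([ray(S["scene"],(317,165)),ray(S["top"],(190.5,203.5))]), atz(S["top"],(190.5,203.5),.18),atz(S["scene"],(317,165),.18))
print("edge pts",[atz(S["top"],p,.107) for p in [(300,171),(300,235)]])
print("axle top",atz(S["top"],(264,203),.11))
print("board end",[atz(S["top"],p,.018) for p in [(213,170),(212,241)]])
for c in S:
    im=S[c]["color"][:,:,::-1]
    crop=im[130:260,220:350] if c=="scene" else im[160:260,150:320]
    cv2.imwrite(f"pics/{c}_crop.png",cv2.resize(crop,None,fx=4.4,fy=4.4,interpolation=cv2.INTER_CUBIC))
E
```

```text
paddle [0.5653 0.1961 0.1685] [0.5638 0.1917 0.18  ] [0.5777 0.1911 0.18  ]
edge pts [array([ 0.66  , -0.1225,  0.107 ]), array([ 0.4699, -0.1186,  0.107 ])]
axle top [ 0.5653 -0.0135  0.11  ]
board end [array([0.6771, 0.1479, 0.018 ]), array([0.4495, 0.1515, 0.018 ])]
```

View pics/scene_crop.png

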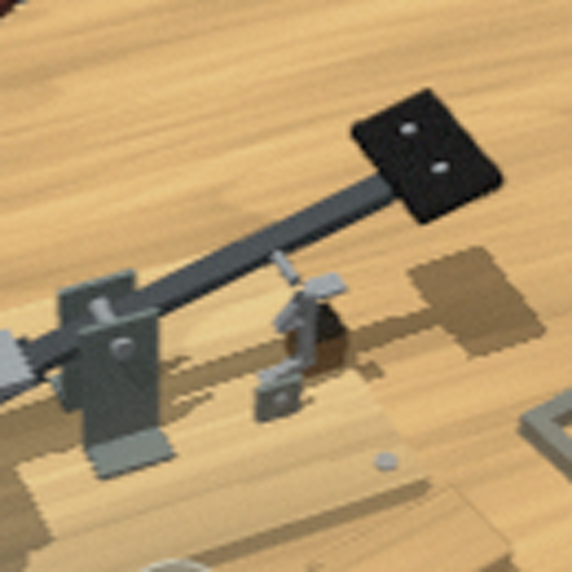

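View pics/top_crop.png

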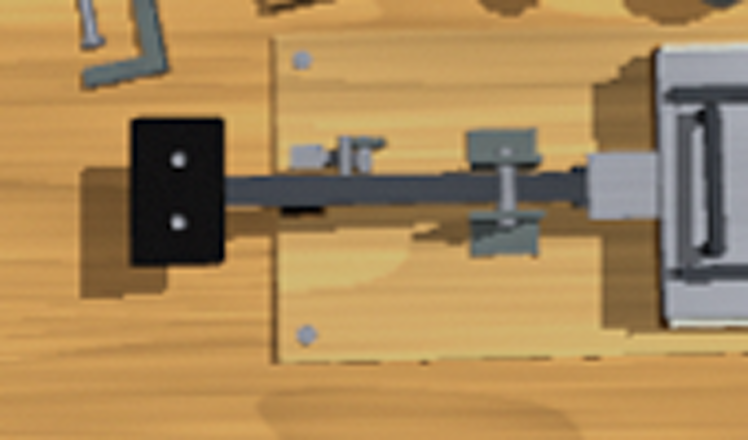

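The paddle centre is near (0.565, 0.193, 0.18) and the axle near y = -0.014. The two camera views agree, and so does the lever geometry. I'll move above the paddle with the fingers shut, aiming for y of about 0.207.

```bash
python3 -m handwheel '[{"fingers":1,"translation":[-0.02,-0.009,0],"angular":[0,0,0]},{"fingers":1,"translation":[-0.035,-0.015,0],"angular":[0,0,0]},{"fingers":1,"translation":[-0.035,-0.015,0],"angular":[0,0,0]},{"fingers":1,"translation":[-0.035,-0.015,0],"angular":[0,0,0]},{"fingers":1,"translation":[-0.035,-0.015,0],"angular":[0,0,0]},{"fingers":1,"translation":[-0.035,-0.015,0],"angular":[0,0,0]},{"fingers":1,"translation":[-0.035,-0.015,0],"angular":[0,0,0]},{"fingers":1,"translation":[-0.035,-0.015,0],"angular":[0,0,0]}]' 40
```

```text
time_s: 1.97
tcp_pos: [0.4294, 0.3491, 0.2505]
tool_rot: [180.0, 0.0, 157.9]
wrist_force: [-0.4, 1.3, 0.5]
finger_gap: -0.0002
```

```bash
python3 -m handwheel '[{"fingers":1,"translation":[-0.035,-0.015,0],"angular":[0,0,0]},{"fingers":1,"translation":[-0.035,-0.015,0],"angular":[0,0,0]},{"fingers":1,"translation":[-0.035,-0.015,0],"angular":[0,0,0]},{"fingers":1,"translation":[-0.035,-0.015,0],"angular":[0,0,0]},{"fingers":1,"translation":[-0.035,-0.015,0],"angular":[0,0,0]},{"fingers":1,"translation":[-0.02,-0.009,0],"angular":[0,0,0]},{"fingers":1,"translation":[0,0,0],"angular":[0,0,0]},{"fingers":1,"translation":[0,0,0],"angular":[0,0,0]}]'
cat > st.py <<'E'
from h import *
import sys
s=r.read_state();np.set_printoptions(precision=4,suppress=True)
R=Ro.from_euler('xyz',s["tool_rot"],degrees=True).as_matrix();p=s["tcp_pos"]
g=np.array(eval(sys.argv[1]))
print(s["time_s"],p,s["tool_rot"],s["wrist_force"],"delta tool",R.T@(g-p))
E
python3 st.py "[0.565,0.207,0.215]"
```

```text
time_s: 2.63
tcp_pos: [0.578, 0.1983, 0.2499]
tool_rot: [-180.0, -0.0, 157.8]
wrist_force: [-0.3, 0.2, 0.3]
finger_gap: -0.0003
2.6333 [0.578  0.1983 0.2499] [-179.9915   -0.0388  157.7682] [-0.25    0.1696  0.254 ] delta tool [0.0153 0.0031 0.0349]
```

```bash
python3 -m handwheel '[{"fingers":1,"translation":[0.015,0.003,0.01],"angular":[0,0,0]},{"fingers":1,"translation":[0,0,0.01],"angular":[0,0,0]},{"fingers":1,"translation":[0,0,0],"angular":[0,0,0]}]'
python3 - <<'E'
from h import *
for c in ("scene","top"):
    s=r.snapshot(c);im=s["color"][:,:,::-1]
    crop=im[100:220,250:390] if c=="scene" else im[150:270,130:290]
    cv2.imwrite(f"pics/{c}_1.png",cv2.resize(crop,None,fx=4,fy=4,interpolation=cv2.INTER_CUBIC))
E
```

```text
time_s: 2.88
tcp_pos: [0.5631, 0.2089, 0.2284]
tool_rot: [-179.9, -0.1, 158.0]
wrist_force: [-0.4, 0.7, -0.0]
finger_gap: 0.0001
```

View pics/scene_1.png

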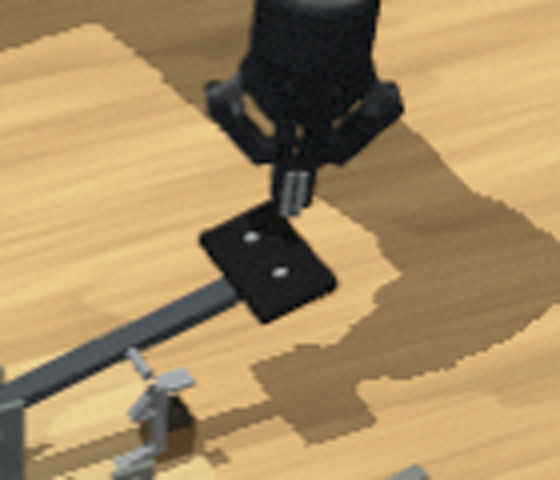

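View pics/top_1.png

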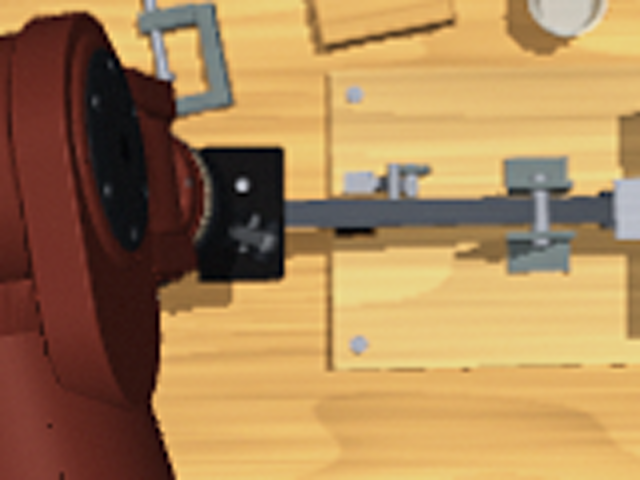

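The fingertips hang about 25 mm above the paddle, just outward of its centre. Scene crop: tip at (290,213), paddle centre at (265,260). Next I press down.

```bash
python3 -m handwheel '[{"fingers":1,"translation":[0,0,0.008],"angular":[0,0,0]},{"fingers":1,"translation":[0,0,0.008],"angular":[0,0,0]},{"fingers":1,"translation":[0,0,0.006],"angular":[0,0,0]},{"fingers":1,"translation":[0,0,0.006],"angular":[0,0,0]},{"fingers":1,"translation":[0,0,0.006],"angular":[0,0,0]},{"fingers":1,"translation":[0,0,0.006],"angular":[0,0,0]},{"fingers":1,"translation":[0,0,0.006],"angular":[0,0,0]},{"fingers":1,"translation":[0,0,0],"angular":[0,0,0]}]'
```

```text
time_s: 3.65
tcp_pos: [0.5651, 0.2082, 0.184]
tool_rot: [179.9, 0.0, 157.9]
wrist_force: [0.6, 2.2, 6.3]
finger_gap: -0.0003
```

```bash
python3 -m handwheel '[{"fingers":1,"translation":[0,0,0.008],"angular":[0,0,0]},{"fingers":1,"translation":[0,0,0.008],"angular":[0,0,0]},{"fingers":1,"translation":[0,0,0.008],"angular":[0,0,0]},{"fingers":1,"translation":[0,0,0.008],"angular":[0,0,0]},{"fingers":1,"translation":[0,0,0.008],"angular":[0,0,0]},{"fingers":1,"translation":[0,0,0.008],"angular":[0,0,0]},{"fingers":1,"translation":[0,0,0.008],"angular":[0,0,0]},{"fingers":1,"translation":[0,0,0],"angular":[0,0,0]}]'
```

```text
time_s: 4.32
tcp_pos: [0.5652, 0.2089, 0.128]
tool_rot: [179.8, 0.0, 157.9]
wrist_force: [1.3, 4.6, 6.5]
finger_gap: -0.0004
```

```bash
python3 - <<'E'
from h import *
for c in ("scene",):
    s=r.snapshot(c);im=s["color"][:,:,::-1]
    crop=im[100:260,220:390]
    cv2.imwrite(f"pics/{c}_2.png",cv2.resize(crop,None,fx=3.6,fy=3.6,interpolation=cv2.INTER_CUBIC))
E
python3 st.py "[0.565,0.208,0.075]"
```

```text
4.3667 [0.5652 0.2088 0.1286] [179.8421   0.0405 157.9313] [-0.1875  5.757   6.5808] delta tool [-0.     -0.001   0.0536]
```

View pics/scene_2.png

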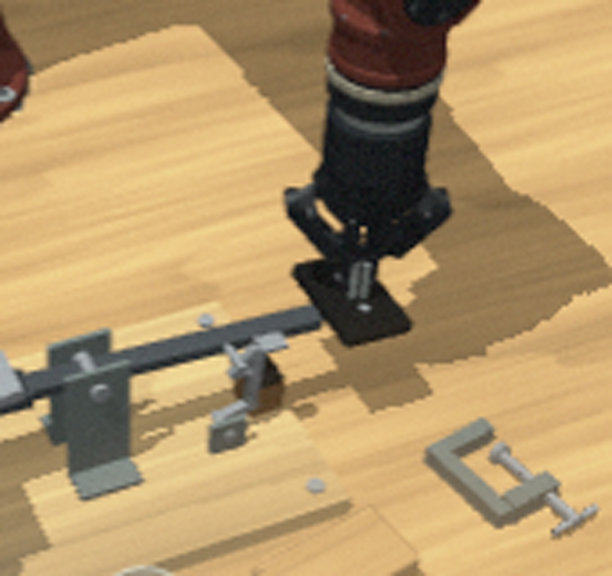

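The fingertips sit mid-paddle at crop (360,300). The lever is about level and the pin is just reaching the catch at (237,360). I'll keep pressing.

```bash
python3 -m handwheel '[{"fingers":1,"translation":[0,0,0.006],"angular":[0,0,0]},{"fingers":1,"translation":[0,0,0.006],"angular":[0,0,0]},{"fingers":1,"translation":[0,0,0.006],"angular":[0,0,0]},{"fingers":1,"translation":[0,0,0.006],"angular":[0,0,0]},{"fingers":1,"translation":[0,0,0.006],"angular":[0,0,0]},{"fingers":1,"translation":[0,0,0.006],"angular":[0,0,0]},{"fingers":1,"translation":[0,0,0.004],"angular":[0,0,0]},{"fingers":1,"translation":[0,0,0],"angular":[0,0,0]}]'
```

```text
time_s: 5.03
tcp_pos: [0.5654, 0.2073, 0.0884]
tool_rot: [-180.0, 0.1, 157.9]
wrist_force: [1.0, -0.8, 5.8]
finger_gap: -0.0001
```

```bash
python3 -m handwheel '[{"fingers":1,"translation":[0,0,0.003],"angular":[0,0,0]},{"fingers":1,"translation":[0,0,0.003],"angular":[0,0,0]},{"fingers":1,"translation":[0,0,0.003],"angular":[0,0,0]},{"fingers":1,"translation":[0,0,0],"angular":[0,0,0]}]'
python3 - <<'E'
from h import *
for c in ("scene",):
    s=r.snapshot(c);im=s["color"][:,:,::-1]
    crop=im[130:260,220:360]
    cv2.imwrite(f"pics/{c}_3.png",cv2.resize(crop,None,fx=4.4,fy=4.4,interpolation=cv2.INTER_CUBIC))
E
```

```text
time_s: 5.37
tcp_pos: [0.5657, 0.2073, 0.08]
tool_rot: [180.0, 0.1, 157.9]
wrist_force: [1.5, -1.5, 7.2]
finger_gap: -0.0003
```

View pics/scene_3.png

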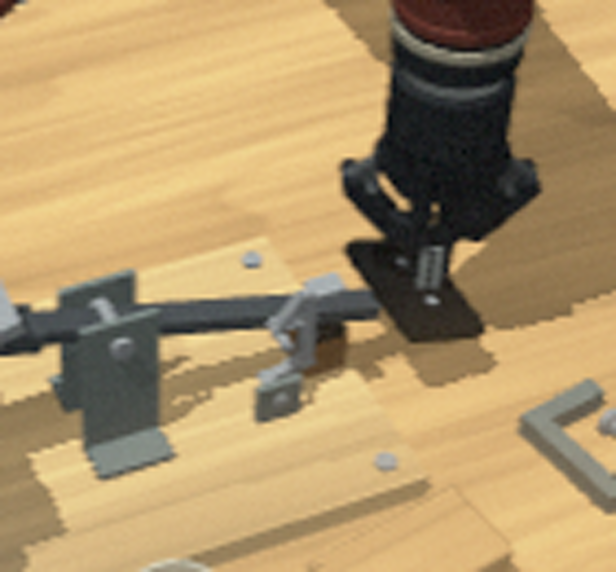

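The pin is now on the nose at crop (283,328), but it isn't clear that the catch has snapped. I'll press on to the stop in small steps.

```bash
python3 -m handwheel '[{"fingers":1,"translation":[0,0,0.002],"angular":[0,0,0]},{"fingers":1,"translation":[0,0,0.002],"angular":[0,0,0]},{"fingers":1,"translation":[0,0,0.001],"angular":[0,0,0]},{"fingers":1,"translation":[0,0,0],"angular":[0,0,0]}]'
```

```text
time_s: 5.75
tcp_pos: [0.5659, 0.2072, 0.0754]
tool_rot: [180.0, 0.2, 157.9]
wrist_force: [0.5, -2.9, 8.2]
finger_gap: 0.0002
```

```bash
python3 -m handwheel '[{"fingers":1,"translation":[0,0,0.002],"angular":[0,0,0]},{"fingers":1,"translation":[0,0,0.001],"angular":[0,0,0]},{"fingers":1,"translation":[0,0,0],"angular":[0,0,0]}]'
python3 - <<'E'
from h import *
for c in ("scene",):
    s=r.snapshot(c);im=s["color"][:,:,::-1]
    crop=im[130:260,220:360]
    cv2.imwrite(f"pics/{c}_4.png",cv2.resize(crop,None,fx=4.4,fy=4.4,interpolation=cv2.INTER_CUBIC))
E
```

```text
time_s: 6.0
tcp_pos: [0.566, 0.2073, 0.0724]
tool_rot: [180.0, 0.2, 157.9]
wrist_force: [0.2, -3.2, 7.7]
finger_gap: 0.0001
```

View pics/scene_4.png

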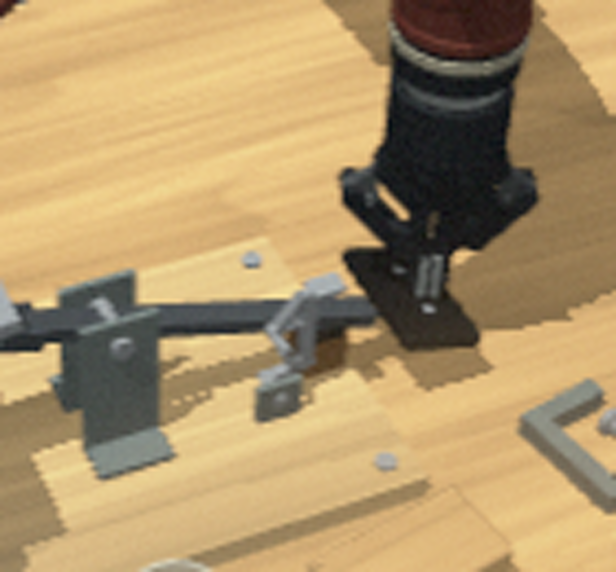

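```bash
python3 -m handwheel '[{"fingers":1,"translation":[0,0,0.002],"angular":[0,0,0]},{"fingers":1,"translation":[0,0,0.001],"angular":[0,0,0]},{"fingers":1,"translation":[0,0,0],"angular":[0,0,0]}]'
```

```text
time_s: 6.3
tcp_pos: [0.5663, 0.2074, 0.0711]
tool_rot: [179.9, 0.2, 157.9]
wrist_force: [-4.2, -3.4, 18.5]
finger_gap: 0.0001
```

```bash
python3 -m handwheel '[{"fingers":1,"translation":[0,0,0.0015],"angular":[0,0,0]},{"fingers":1,"translation":[0,0,0],"angular":[0,0,0]}]';  python3 - <<'E'
from h import *
for c in ("scene",):
    s=r.snapshot(c);im=s["color"][:,:,::-1]
    crop=im[180:230,260:340]
    cv2.imwrite(f"pics/{c}_5.png",cv2.resize(crop,None,fx=9,fy=9,interpolation=cv2.INTER_CUBIC))
E
```

```text
time_s: 6.47
tcp_pos: [0.5664, 0.2074, 0.0707]
tool_rot: [180.0, 0.3, 157.9]
wrist_force: [-7.8, -3.8, 28.1]
finger_gap: -0.0002
```

View pics/scene_5.png

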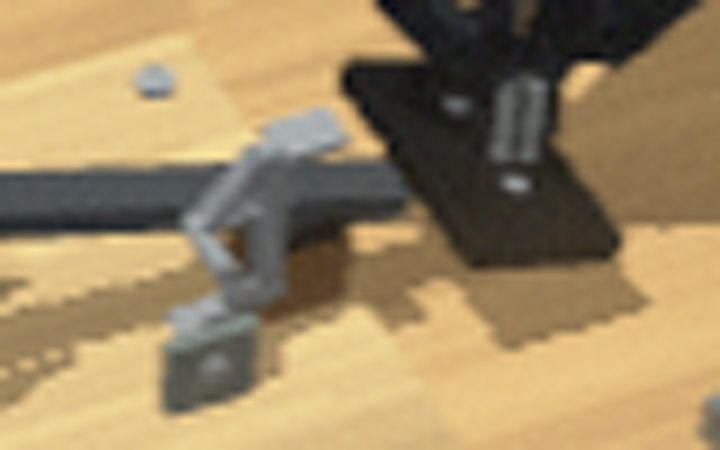

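The force jumped to 28 N, so the lever is on its stop. The pin shows below the catch's nose at crop (215,255). I'll ease up slowly and see whether the lever holds.

```bash
python3 -m handwheel '[{"fingers":1,"translation":[0,0,-0.003],"angular":[0,0,0]},{"fingers":1,"translation":[0,0,-0.004],"angular":[0,0,0]},{"fingers":1,"translation":[0,0,-0.004],"angular":[0,0,0]},{"fingers":1,"translation":[0,0,-0.004],"angular":[0,0,0]},{"fingers":1,"translation":[0,0,-0.004],"angular":[0,0,0]},{"fingers":1,"translation":[0,0,-0.004],"angular":[0,0,0]},{"fingers":1,"translation":[0,0,-0.004],"angular":[0,0,0]},{"fingers":1,"translation":[0,0,0],"angular":[0,0,0]}]'
```

```text
time_s: 7.18
tcp_pos: [0.5648, 0.2076, 0.0944]
tool_rot: [-180.0, 0.0, 157.9]
wrist_force: [0.3, -0.8, 0.9]
finger_gap: -0.0003
```

Run:
```python
from h import *
print(r.read_state()["wrist_force"])
for c in ("scene",):
    s=r.snapshot(c);im=s["color"][:,:,::-1]
    crop=im[120:260,200:360]
    cv2.imwrite(f"pics/{c}_6.png",cv2.resize(crop,None,fx=4.2,fy=4.2,interpolation=cv2.INTER_CUBIC))
```

```text
[ 0.3365104  -0.78612283  0.93395801]
```

View pics/scene_6.png

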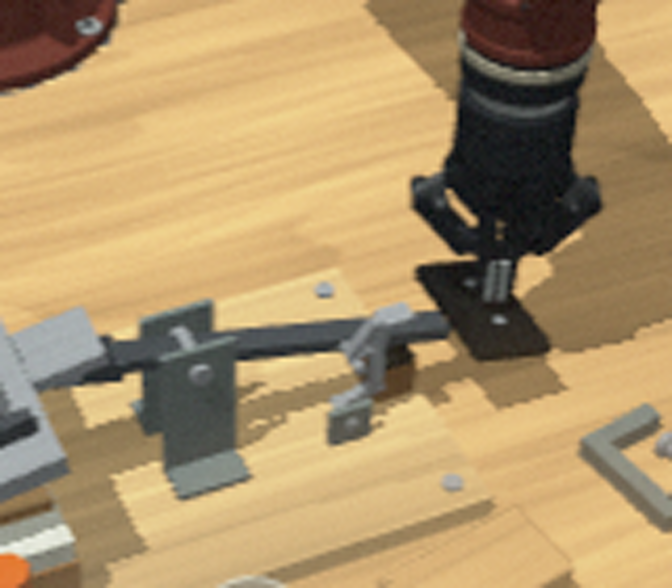

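The force is down to noise level and the lever stays down, so I'll withdraw straight up.

```bash
python3 -m handwheel '[{"fingers":1,"translation":[0,0,-0.01],"angular":[0,0,0]},{"fingers":1,"translation":[0,0,-0.02],"angular":[0,0,0]},{"fingers":1,"translation":[0,0,-0.025],"angular":[0,0,0]},{"fingers":1,"translation":[0,0,-0.025],"angular":[0,0,0]},{"fingers":1,"translation":[0,0,-0.025],"angular":[0,0,0]},{"fingers":1,"translation":[0,0,-0.025],"angular":[0,0,0]},{"fingers":1,"translation":[0,0,-0.02],"angular":[0,0,0]},{"fingers":1,"translation":[0,0,0],"angular":[0,0,0]}]'
python3 -m handwheel '[{"fingers":1,"translation":[0,0,0],"angular":[0,0,0]},{"fingers":1,"translation":[0,0,0],"angular":[0,0,0]},{"fingers":1,"translation":[0,0,0],"angular":[0,0,0]},{"fingers":1,"translation":[0,0,0],"angular":[0,0,0]}]'
python3 - <<'E'
from h import *
np.set_printoptions(precision=4,suppress=True)
s=r.snapshot("scene");cv2.imwrite("pics/scene_7.png",cv2.resize(s["color"][120:300,100:400,::-1],None,fx=2.6,fy=2.6,interpolation=cv2.INTER_CUBIC))
for q in ["paddle_top","plate_edge","catch_nose","glue_mid","pot_mid","block_mid","clamp_mid"]:
    print(q,[(round(d["conf"],2),np.array(d["centre"])) for d in r.find_in("scene",q)][:1])
for a in (0,.3,.51):
    t=.27-a; X=np.array([.565,-.014+.22*np.cos(t)-.017*np.sin(t),.105+.22*np.sin(t)+.017*np.cos(t)]); print(a,X,proj(s,X))
E
```

```text
time_s: 7.9
tcp_pos: [0.5662, 0.2079, 0.2493]
tool_rot: [179.8, 0.3, 157.9]
wrist_force: [-0.3, -0.1, 0.6]
finger_gap: 0.0001
time_s: 8.23
tcp_pos: [0.5641, 0.2077, 0.2425]
tool_rot: [-179.9, -0.1, 157.9]
wrist_force: [-0.1, -0.8, -0.2]
finger_gap: -0.0002
paddle_top [(0.66, array([0.5685, 0.1608, 0.0701]))]
plate_edge [(0.89, array([ 0.5876, -0.227 ,  0.1287]))]
catch_nose [(0.61, array([0.7578, 0.0996, 0.0288]))]
glue_mid [(0.8, array([ 0.7506, -0.1818,  0.0877]))]
pot_mid [(0.97, array([ 0.7291, -0.0398,  0.0281]))]
block_mid [(0.76, array([0.7571, 0.099 , 0.0311]))]
clamp_mid [(0.76, array([0.7152, 0.2652, 0.0148]))]
0 [0.565  0.1935 0.1801] (np.float64(315.57483644657924), np.float64(161.95774068079555))
0.3 [0.565  0.2064 0.1154] (np.float64(317.4515196909408), np.float64(178.7659674206081))
0.51 [0.565  0.2037 0.0692] (np.float64(315.0161323256205), np.float64(191.0387290501927))
```

View pics/scene_7.png

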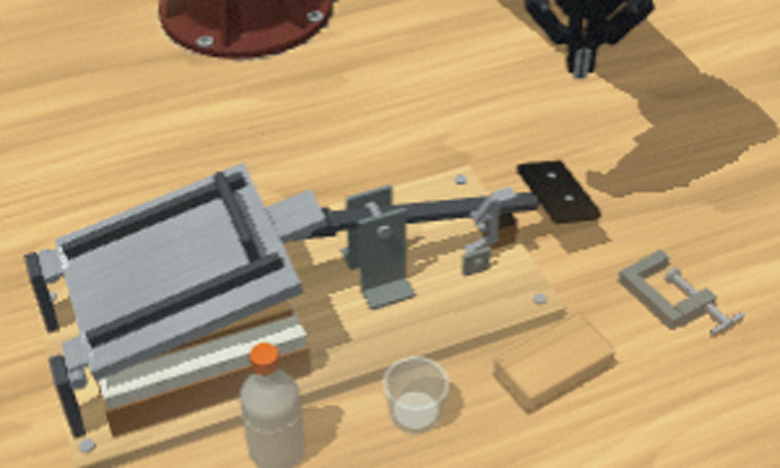

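The plate stands open and the hand is clear. The paddle centre is at full-image pixel (315,193), and a lever turn of 0.51 predicts (315,191). The bench items haven't moved. I'll hand in.

```bash
python3 -c "
from rig import r
print(r.hand_in())"
```

```text
the job is handed in; nothing more can be done
None
```

The press is open: the plate stands up on the catch, the robot's hand is well clear, and I've handed the job in. The hand-in gives no verdict, so this rests on my own last checks.

**What I did:** With closed fingertips I pressed the paddle down from rest to the stop, which took 6–8 N on the way and 28 N at the stop. I then eased off slowly and withdrew straight up, finishing at about 8 s of the 32 s allowed.

**What the last checks showed:**
- **Lever:** after release the paddle stayed down at pixel (315,193). A lever turn of 0.51 predicts (315,191), so the catch is holding it.
- **Plate:** it is visibly raised, and the network's height for it went from 0.108 m to 0.129 m.
- **Wrist force:** it was below 1 N, so the robot is touching nothing.
- **Bench items:** the scene camera put the glue bottle, pot and block within about 4 mm of where they started. The clamp's final scene reading is about 11 mm from its first top-camera reading, but it looks undisturbed in the pictures and the arm never went near it.

**What disagreed:**
- **Catch:** the network gave a false `catch_nose` in the last picture, landing on the sanding block. I judged the catch by eye and by the lever staying down, and did not measure its angle.
- **Clamp at the start:** the scene camera's first clamp reading was also wrong (it landed on the pot, at low confidence), so I had no same-camera before-and-after for the clamp.

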